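# Hold the pattern box unlocked with its key

### The job

Take the key with the rectangular bow out of the wooden key stand and leave the other key standing there. Push it straight down, fully home, into the keyway on top of the grey pattern box (its pins are sticky, so wiggle it a little if it sticks), then turn it a quarter turn clockwise, seen from above, against the spring so that the latch bolt is drawn. Finish while still holding the key turned: do not let go, or it springs back.

Things in the scene. Friction and masses are not known exactly. Their poses are not given: they have to be found in the camera images.
- box_key_bow (a point): centre of the bow of the key to use: a steel key upright in the stand, z up, half a turn makes no difference. Bow: rectangular plate 10 mm thick along its x (grip across this from above), 32 wide along y, 46 tall. Below it a flange, 26 across and 4 thick, its underside 27 mm under this point, which rests on the stand or, when home, on the lock. Mass 0.08 to 0.17 kg
- box_key_tip (a point): tip of that key's blade, on its axis, 58 mm under the bow's centre, 31 mm under the flange's underside; same axes. Blade 20 mm wide along y, 6 thick along x, 13.5 long, tapered at the tip; between blade and flange a round neck 5 mm across
- other_key_bow (a point): centre of the bow of the other key, which stays in the stand: the same steel, flange and length, but the bow is a round disc 46 mm across (10 mm thick along its x) and the blade is 26 mm wide, too wide for the lock
- key_stand: fixed wooden block 64 x 150 x 45 mm (own x, y, z), origin at the centre of its underside; two slots in its top, 37.5 mm either side of the centre along its y, hold the two keys, either one in either slot; keys are drawn straight up, about 35 mm
- lock_mouth (a point): middle of the keyway's mouth, on top of a steel lock head 44 x 44 mm, 74 mm above the bench, on a fixed grey box 120 x 150 mm. z up; the keyway, over 31 mm deep, is 21.6 mm long along y and 7.6 wide along x: the key goes in with its axes parallel to these, either way round. Two spring pins resist with about 5 to 15 N. Turn only once the flange is on the mouth: higher up the blade jams
- lock_plug (a joint): turn of the lock (rad): 0 at rest, grows clockwise seen from above, stops at 1.65; a spring turns it back with up to about 0.1 N m. The key has about 0.1 rad of play, so the lock lags it by that much
- latch_bolt (a joint): travel of the latch bolt on the front of the box (m), driven by the lock: 0 locked, about 0.015 drawn at a quarter turn
Not all that is in view belongs to the job. What is shaped like the part that bears box_key_bow but turquoise is not meant.

How it is judged:
By the outcome, as a careful person would: the job done as asked, in the order asked, and still so for the second after the job is handed in, while the arm keeps its last pose, push and grip.
It also fails if it takes over 45 s, if anything falls off the work surface, if the arm or the gripper's body presses on something with over 40 N, if the wrist force passes 120 N, or if a joint passes its speed limit or range.

### The arm

A 7-joint arm with a two-finger parallel gripper is mounted at the origin on a cart in front of the work surface, level with it; the furniture and walls round the work are solid. World frame = base frame: x ahead of the robot, y to its left, z up, the work surface at z = 0. Lengths are in m, angles in rad, forces in N, time in s.
With the tool pointing down it reaches from about 0.4 to 0.85 m from the base axis. Payload 4.5 kg.
Tool frame: the origin (TCP) lies at the very end of the fingers, on their centre line; the grasp point (between the pads) lies 19 mm behind it; y points along the fingers, x is the direction in which the jaws open and shut, and the axes are right-handed (so a half turn about y gives the same grasp; the last joint's range is limited). The gripper opens to 88 mm and grips with 3 to 60 N. Pads are 18 mm wide; open, the fingers measure 123 mm over their backs; the gripper's body (75 mm by 187 mm) begins 45 mm behind the grasp point.
Start: joints at [-1.071, 0.689, -0.195, 1.565, 0.157, 0.902, -0.215], TCP at [0.281, 0.558, 0.239] pointing down, gripper open.
Joint ranges: [-3.01, 3.01], [-0.46, 2.08], [-1.47, 1.51], [0.13, 2.56], [-1, 4.14], [0.04, 2.09], [-2.66, 2.66]. Speed limits (rad/s): [2.57, 2.57, 3.14, 3.14, 3.14, 3.14, 3.14].

### API

Orientations are given as a unit quaternion [x, y, z, w].
In Python, from plant import r gives the robot as it stands.
- The arm moves only by the shell command python3 -m inch 'ROWS' [OPENING] [FORCE]. ROWS is JSON, a list of rows, each a list of 6 numbers: the shift along the tool's x, y, z in mm, then the turn, a rotation vector about the tool's x, y, z in rad. In form: [[x, y, z, ax, ay, az], ...]. A call has 1 to 12 rows; each row shifts and turns the commanded pose from where the row before left it, along the tool's axes as they then stand; what a row does not reach is not made up. A row lasts 1/12 s, in which the tool goes at most 41.7 mm and 7.16 degrees, less where a joint would pass 70% of its speed; a pose out of reach is approached as far as the arm can. A call is refused whole if a number of a shift passes 41.7 or a number of a turn 0.125, either way. A call with a gripper value outside its range is refused whole. OPENING is the finger opening in mm, from 0 to 88.1, set as the call begins (- or left out, the last holds). The fingers move at their own pace and stop on an object; FORCE is the grip in N (left out, the last holds). Time passes only in rows, so rows that do not move let the fingers close. It gives the time, the measured TCP pose, the force and the opening at its end, in the units of the state.
- r.get_state(): the state, without advancing time (a new reading comes with each control period).
- r.snapshot(name): name is "scene" or "top" or "wrist"; returns a dict with "img" (480x640x3 uint8, red, green, blue), "range_z" (480x640 float32, m along the optical axis (not along the pixel's ray), 0 where there is no reading), "mtx" (3x3 intrinsics, pixels), "camera_from_world" (4x4, takes a point from world to camera coordinates); the wrist camera has in their place "tool_from_camera" (4x4, takes a point from camera to tool coordinates, whose origin is the TCP and whose axes are the tool frame's). Camera axes: x right, y down, z forward; pixel columns grow to the right and rows downward; lengths in m; the calibration is good to about 2 mm. A picture is of the moment at which its call begins: read the wrist's pose just before it.
- r.finish_job(): hands the job in, once; it reports no verdict.
The state is a dict: "clock": time; "q": joint angles; "qd": joint speeds; "joint_torque": joint torques, N m; "tool_pos": TCP position; "eef_rot": TCP orientation; "contact_force": force on the tool from outside, world axes, zero at the start; "moment": the same for the moment, N m; "opening": opening from 0.0 (shut) to 1.0 (fully open).
Only numpy, scipy, OpenCV 4.12 (cv2) and the standard library are available. Lean on these libraries where they do the work, as an engineer would, in place of code of your own. Each camera call takes 0.05 s, during which the arm holds its last target.

## Working session

There is one attempt and no reset: what is moved stays moved. The work goes in short steps, Python scripts to look and compute and a shell command to move; the robot and the scene stay as the last step left them, time stands still between calls to the robot, and variables do not carry over. Pictures are saved under pics/ and viewed, and the job is handed in when it is done.

```bash
ls; mkdir -p pics
cat > h.py <<'E'
import numpy as np, cv2
from scipy.spatial.transform import Rotation as R
from plant import r
def snap(name,f):
    s=r.get_state(); d=r.snapshot(name); cv2.imwrite('pics/'+f+'.png',d['img'][:,:,::-1])
    np.savez('pics/'+f+'.npz',**{k:v for k,v in d.items()},tp=s['tool_pos'],tr=s['eef_rot']); return d
def cam2world(d):
    if 'camera_from_world' in d: return np.linalg.inv(d['camera_from_world'])
    T=np.eye(4);T[:3,:3]=R.from_quat(d['tr']).as_matrix();T[:3,3]=d['tp'];return T@d['tool_from_camera']
def cloud(d):
    z=d['range_z'];v,u=np.indices(z.shape);K=d['mtx']
    p=np.stack([(u-K[0,2])/K[0,0]*z,(v-K[1,2])/K[1,1]*z,z],-1)
    T=cam2world(d);w=p@T[:3,:3].T+T[:3,3];w[z<=0]=np.nan;return w
E
python3 - <<'E'
from h import *
print({k:np.round(v,3) for k,v in r.get_state().items()})
for n in ['scene','top','wrist']: snap(n,n+'0')
E
```

```text
pics
{'clock': np.float64(0.0), 'q': array([-1.071,  0.69 , -0.195,  1.566,  0.157,  0.903, -0.215]), 'qd': array([ 0.001,  0.001,  0.   ,  0.002,  0.   , -0.001, -0.   ]), 'joint_torque': array([ 0.0000e+00, -5.2755e+01, -1.2660e+00, -1.5343e+01, -5.3000e-02,
        6.0000e-03,  0.0000e+00]), 'tool_pos': array([0.28 , 0.558, 0.238]), 'eef_rot': array([ 0.602,  0.371, -0.372, -0.601]), 'contact_force': array([-0.119, -0.239,  1.062]), 'moment': array([ 0.014,  0.023, -0.062]), 'opening': np.float64(0.999)}
```

View pics/scene0.png

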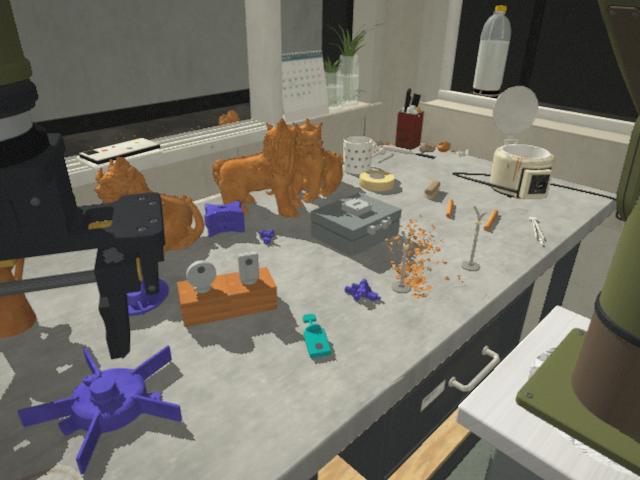

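View pics/top0.png

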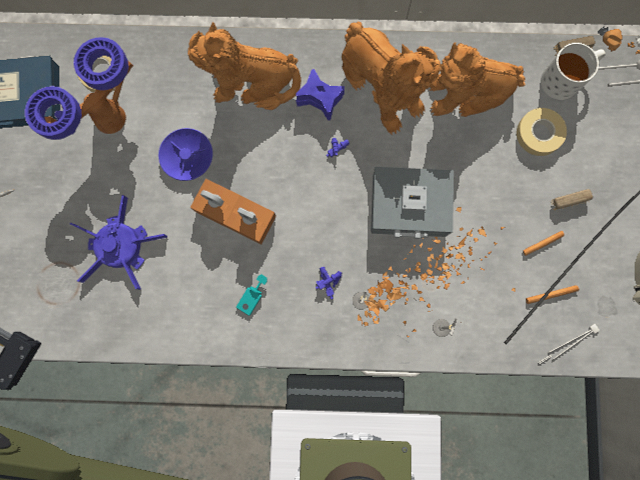

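View pics/wrist0.png

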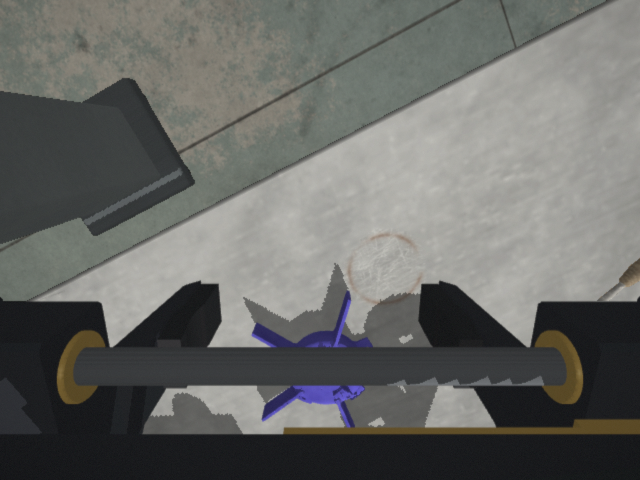

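Candidates. Scene view: round-bow key (201,276), rectangular-bow key (248,267), turquoise key lying flat (316,340). Top view: stand keys at (212,199) and (247,215), turquoise at (251,298). By the description I choose the rectangular one, scene (248,267). Next I check it in a crop and measure.

Run:
```python
from h import *
s=dict(np.load('pics/scene0.npz'));t=dict(np.load('pics/top0.npz'))
ws=cloud(s);wt=cloud(t)
for n,(u,v) in dict(round=(201,270),rect=(248,262),lock=(357,205)).items(): print(n,ws[v,u].round(3))
a=cv2.resize(s['img'][240:330,170:290,::-1],None,fx=5,fy=5,interpolation=cv2.INTER_CUBIC)[:, :600]
cv2.imwrite('pics/c1.png',a)
b=cv2.resize(t['img'][170:250,180:285,::-1],None,fx=7,fy=7,interpolation=cv2.INTER_CUBIC);cv2.imwrite('pics/c2.png',b)
c=cv2.resize(t['img'][155:245,360:465,::-1],None,fx=6,fy=6,interpolation=cv2.INTER_CUBIC);cv2.imwrite('pics/c3.png',c)
for n,(u,v) in dict(k1=(212,199),k2=(247,215),lock=(414,207),box=(380,220),stand=(228,206)).items(): print(n,wt[v,u].round(3))
def rect(m,n):
    p=wt[m];q=(p[:,:2]*1000).astype(np.float32);c,sz,ang=cv2.minAreaRect(q);print(n,len(p),np.round(c,1),np.round(sz,1),round(ang,2),'z',np.nanmedian(p[:,2]).round(4),'mean',q.mean(0))
Z=wt[...,2];v,u=np.indices(Z.shape)
reg=(u>180)&(u<285)&(v>170)&(v<250)
rect(reg&(abs(Z-.045)<.008),'stand')
rect(reg&(Z>.075)&(u<228),'k1');rect(reg&(Z>.075)&(u>230),'k2')
reg=(u>360)&(u<465)&(v>155)&(v<245)
print(np.unique(np.round(Z[reg],3),return_counts=True))
rect(reg&(abs(Z-.074)<.005),'lockhead')
print(s['mtx'],t['mtx'])
```

```text
round [0.54  0.283 0.083]
rect [0.508 0.217 0.084]
lock [ 0.55  -0.094  0.075]
k1 [0.534 0.277 0.094]
k2 [0.505 0.211 0.096]
lock [ 0.534 -0.098  0.071]
box [ 0.509 -0.035  0.062]
stand [0.532 0.255 0.047]
stand 2249 [525.6 247.2] [151.2  64.7] 65.1 z 0.0453 mean [523.4587  245.36688]
k1 144 [540.7 281.1] [44.2 10.4] 65.85 z 0.0907 mean [539.17633 278.73254]
k2 120 [509.3 213.4] [32.5 10. ] 65.34 z 0.0947 mean [508.30295 212.38924]
(array([-0.008, -0.007, -0.006, -0.005, -0.004, -0.003, -0.002, -0.001,
        0.   ,  0.001,  0.002,  0.003,  0.004,  0.005,  0.006,  0.007,
        0.008,  0.009,  0.01 ,  0.011,  0.012,  0.013,  0.014,  0.015,
        0.016,  0.017,  0.018,  0.019,  0.02 ,  0.021,  0.022,  0.023,
        0.024,  0.025,  0.026,  0.027,  0.028,  0.029,  0.03 ,  0.031,
        0.032,  0.033,  0.034,  0.035,  0.036,  0.037,  0.038,  0.039,
        0.04 ,  0.041,  0.042,  0.043,  0.044,  0.045,  0.046,  0.047,
        0.048,  0.049,  0.05 ,  0.051,  0.052,  0.053,  0.054,  0.055,
        0.056,  0.057,  0.058,  0.059,  0.06 ,  0.061,  0.062,  0.063,
        0.064,  0.065,  
[... 278 characters left out ...]
 6,   7,
         7,   7,   3,   9,   5,   5,   3,   3,   8,   6,   6,   7,   9,
        11,  15,  13,  11,   4,   5,   5,   3,   8,   4,   8,  12,  10,
        15,   8,   7,  16,   8,  13,  19,  26,  27,  43,  36,  57, 131,
       251, 431, 682, 836, 769, 659, 355, 187,  71,  26,  10,   9,  11,
        24,  34,  65,  70, 103,  91,  57,  42,  14,   9,   4,  36]))
lockhead 510 [551.9 -98.2] [43.6 45.3] 89.75 z 0.0741 mean [551.4976  -98.23647]
[[481.96710258   0.         320.93840278]
 [  0.         481.96710258 234.84378403]
 [  0.           0.           1.        ]] [[593.26376477   0.         320.03947232]
 [  0.         593.26376477 237.3182877 ]
 [  0.           0.           1.        ]]
```

View pics/c1.png

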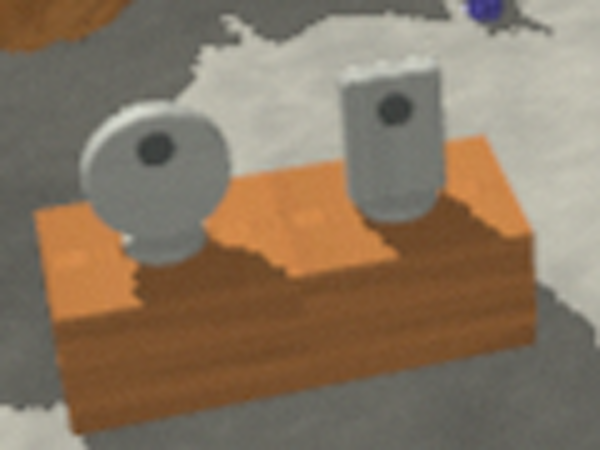

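View pics/c2.png

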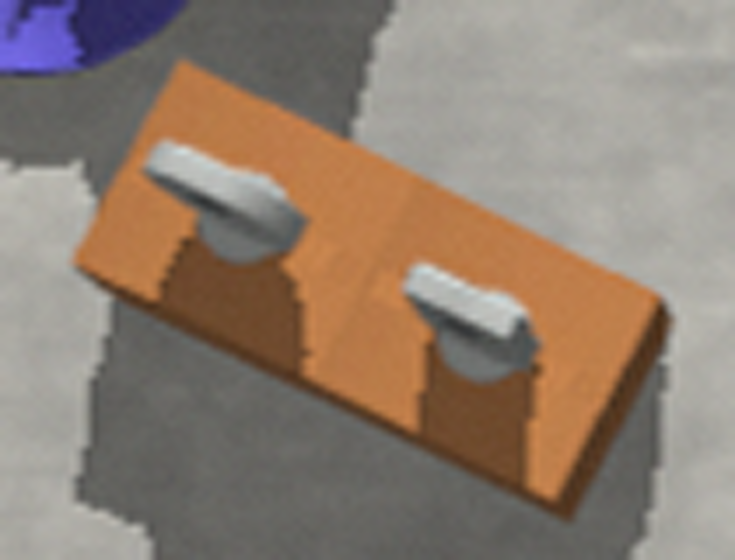

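View pics/c3.png

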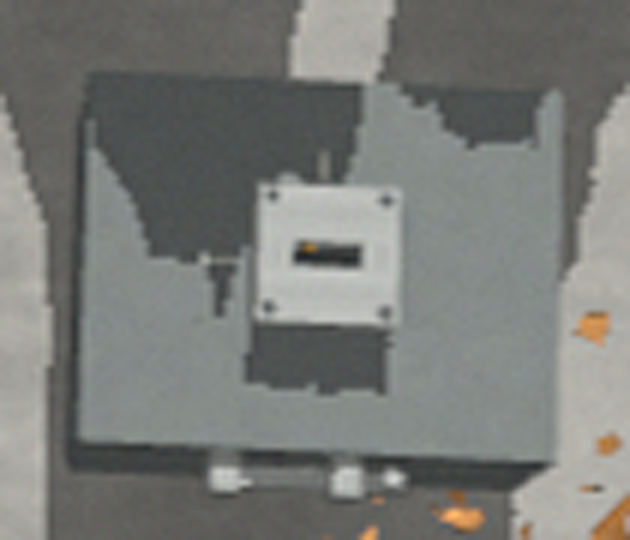

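Crop c1: the rectangular-bow key, around (393,140), stands in the right slot; in the top view it is the right one, crop c2 (470,300). The round-bow key is the left one. Crop c3 shows the lock head with its keyway along world y at (328,255). Now I work out the approach and check clearances.

```bash
cat >> h.py <<'E'
def tool():
    s=r.get_state(); return np.array(s['tool_pos']),R.from_quat(s['eef_rot']).as_matrix(),s
def plan(pos,yaw):
    """target TCP pos (m), tool y down, tool x at yaw (rad, world; half-turn alt. printed)"""
    p,M,s=tool()
    for y in (yaw,yaw+np.pi):
        x=np.array([np.cos(y),np.sin(y),0]);d=np.array([0,0,-1.]);T=np.stack([x,d,np.cross(x,d)],1)
        rv=R.from_matrix(M.T@T).as_rotvec()
        print('shift tool mm',(M.T@(np.array(pos)-p)*1000).round(1),'rotvec',rv.round(3))
    print('clock',round(float(s['clock']),2),'tcp',p.round(4),'yaw',round(np.degrees(np.arctan2(M[1,0],M[0,0])),2),'tilt',M[2].round(4),'q',s['q'].round(3),'F',s['contact_force'].round(1),'M',s['moment'].round(2),'op',round(float(s['opening'])*88.1,1))
E
python3 - <<'E'
from h import *
plan((.509,.2133,.24),np.radians(-24.9))
t=dict(np.load('pics/top0.npz'));w=cloud(t);s=cloud(dict(np.load('pics/scene0.npz')))
P=np.concatenate([w.reshape(-1,3),s.reshape(-1,3)])
for c in [(.5095,.2133),(.552,-.098)]:
    d=np.hypot(P[:,0]-c[0],P[:,1]-c[1])
    for rr in (.06,.08,.1,.12,.14,.2): 
        m=(d<rr)&(d>.03); print(c,rr,np.nanpercentile(P[m,2],99.8).round(3))
m=(P[:,0]>.4)&(P[:,0]<.9)&(abs(P[:,1])<.5)
print('zmax',np.nanpercentile(P[m&(P[:,1]<.5)][:,2],99.5))
# box orientation
Z=w[...,2];v,u=np.indices(Z.shape);m=(u>360)&(u<465)&(v>155)&(v<230)&(abs(Z-.062)<.006)
c,sz,a=cv2.minAreaRect((w[m][:,:2]*1000).astype(np.float32));print(c,sz,a)
E
```

```text
shift tool mm [-205.4   -1.6 -358.9] rotvec [ 1.00e-03  1.54e+00 -1.00e-03]
shift tool mm [-205.4   -1.6 -358.9] rotvec [-1.000e-03 -1.602e+00 -1.000e-03]
clock 0.15 tcp [0.2805 0.558  0.2381] yaw 63.32 tilt [-1.4e-03 -1.0e+00 -1.0e-04] q [-1.071  0.69  -0.195  1.566  0.157  0.903 -0.215] F [-0.1 -0.7  0.3] M [-0.08 -0.05 -0.05] op 88.2
(0.5095, 0.2133) 0.06 0.087
(0.5095, 0.2133) 0.08 0.096
(0.5095, 0.2133) 0.1 0.096
(0.5095, 0.2133) 0.12 0.096
(0.5095, 0.2133) 0.14 0.095
(0.5095, 0.2133) 0.2 0.093
(0.552, -0.098) 0.06 0.072
(0.552, -0.098) 0.08 0.068
(0.552, -0.098) 0.1 0.067
(0.552, -0.098) 0.12 0.066
(0.552, -0.098) 0.14 0.066
(0.552, -0.098) 0.2 0.198
zmax 0.19308636675286445
(552.6148681640625, -98.00639343261719) (151.379150390625, 120.9491958618164) 89.87736511230469
```

```bash
python3 -m inch '[[8,0,-31,0,0.11,0],[8,0,-31,0,0.11,0],[8,0,-31,0,0.11,0],[8,0,-31,0,0.11,0],[8,0,-31,0,0.11,0],[8,0,-31,0,0.11,0],[8,0,-31,0,0.11,0]]' 50 20; python3 -c "
from h import *
plan((.509,.2133,.20),np.radians(-24.9))"
```

```text
clock: 0.73
tool_pos: [0.4692, 0.4445, 0.2383]
eef_rot: [-0.698, -0.116, 0.116, 0.698]
contact_force: [0.7, 0.8, -0.8]
opening: 0.566
shift tool mm [ -37.2   38.3 -231.6] rotvec [-0.     0.764  0.   ]
shift tool mm [ -37.2   38.3 -231.6] rotvec [ 0.    -2.377  0.   ]
clock 0.73 tcp [0.4692 0.4445 0.2383] yaw 18.89 tilt [ 1.e-04 -1.e+00  0.e+00] q [-0.833  0.715  0.006  1.503 -0.005  0.923 -0.496] F [ 0.7  0.8 -0.8] M [-0.04 -0.02  0.03] op 49.9
```

```bash
python3 -m inch '[[8,0,-31,0,0.11,0],[8,0,-31,0,0.11,0],[8,0,-31,0,0.11,0],[8,0,-31,0,0.11,0],[8,0,-31,0,0.11,0],[8,0,-31,0,0.11,0],[8,0,-31,0,0.104,0],[0,0,0,0,0,0]]'
python3 - <<'E'
from h import *
plan((.509,.2133,.20),np.radians(-24.9))
snap('wrist','wrist1')
E
```

```text
clock: 1.4
tool_pos: [0.5239, 0.2249, 0.2388]
eef_rot: [0.692, -0.155, 0.156, -0.687]
contact_force: [-0.5, -0.8, 0.3]
opening: 0.569
shift tool mm [ -8.5  38.9 -16.6] rotvec [ 0.006 -0.009  0.002]
shift tool mm [ -8.5  38.9 -16.6] rotvec [-3.000e-03  3.133e+00  1.000e-02]
clock 1.4 tcp [0.5239 0.2249 0.2388] yaw -25.39 tilt [ 0.0018 -1.     -0.0064] q [-0.612  0.624  0.207  1.744 -0.162  0.794 -0.772] F [-0.5 -0.8  0.3] M [-0.08  0.09 -0.04] op 50.2
```

View pics/wrist1.png

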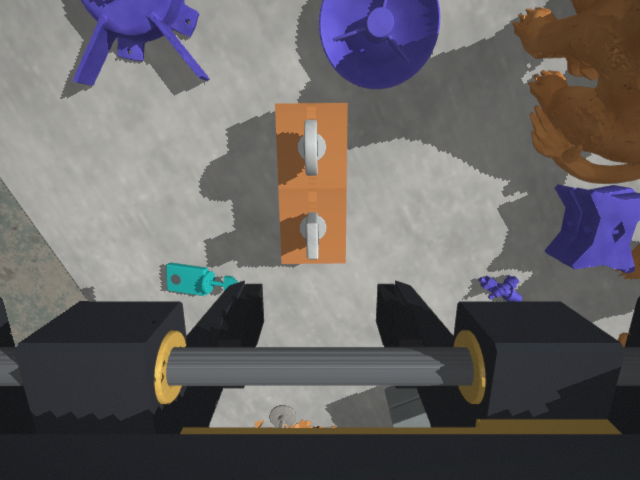

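The wrist view shows the rectangular-bow key at (313,238) in the nearer slot and the round one at (312,147). Refining its pose from this view.

Run:
```python
from h import *
d=dict(np.load('pics/wrist1.npz'));w=cloud(d);Z=w[...,2];v,u=np.indices(Z.shape)
print(d['tool_from_camera'].round(4),d['mtx'].round(1))
reg=(u>270)&(u<352)&(v>95)&(v<270)
def rect(m,n):
    q=(w[m][:,:2]*1000).astype(np.float32);c,sz,a=cv2.minAreaRect(q);print(n,len(q),np.round(c,1),np.round(sz,1),round(a,2),np.nanmedian(w[m][:,2]).round(4))
rect(reg&(abs(Z-.045)<.008),'stand')
rect(reg&(Z>.088)&(v>195),'rect');rect(reg&(Z>.07)&(v<195),'round')
plan((.509,.2133,.20),np.radians(-24.9))
```

```text
[[ 1.000e+00  7.000e-04  9.000e-04  1.600e-03]
 [-6.000e-04 -2.753e-01  9.614e-01 -1.465e-01]
 [ 9.000e-04 -9.614e-01 -2.753e-01  7.040e-02]
 [ 0.000e+00  0.000e+00  0.000e+00  1.000e+00]] [[362.    0.  319.5]
 [  0.  362.  239.4]
 [  0.    0.    1. ]]
stand 9681 [528.8 246.7] [150.3  64.1] 65.13 0.0456
rect 451 [513.7 213.4] [31.2 10.1] 64.62 0.0953
round 724 [544.8 281. ] [43.9 10.5] 64.47 0.0923
shift tool mm [ -6.8  38.9 -20.5] rotvec [ 0.003 -0.001  0.001]
shift tool mm [ -6.8  38.9 -20.5] rotvec [-1.00e-03  3.14e+00  5.00e-03]
clock 1.45 tcp [0.5239 0.2291 0.2388] yaw -24.98 tilt [ 8.e-04 -1.e+00 -3.e-03] q [-0.614  0.625  0.203  1.741 -0.162  0.794 -0.77 ] F [ 0.7  0.1 -0.4] M [ 0.05  0.06 -0.04] op 49.4
```

```bash
python3 -m inch '[[-3.5,19,-10,0,0,0],[-3.5,20,-10,0,0,0],[0,0,0,0,0,0],[0,0,0,0,0,0],[0,0,0,0,0,0],[0,0,0,0,0,0]]'
cat >> h.py <<'E'
def keyfit(f):
    d=dict(np.load(f'pics/{f}.npz'));w=cloud(d);Z=w[...,2];v,u=np.indices(Z.shape)
    def rect(m,n):
        q=(w[m][:,:2]*1000).astype(np.float32);c,sz,a=cv2.minAreaRect(q);print(n,len(q),np.round(c,1),np.round(sz,1),round(a,2),np.nanmedian(w[m][:,2]).round(4))
    near=lambda x,y,rr:np.hypot(w[...,0]-x,w[...,1]-y)<rr
    rect(near(.527,.247,.1)&(abs(Z-.045)<.006),'stand')
    rect(near(.511,.213,.03)&(Z>.09)&(Z<.1),'rect')
E
python3 - <<'E'
from h import *
plan((.509,.2133,.20),np.radians(-24.9))
snap('wrist','wrist2');keyfit('wrist2')
plan((.509,.2133,.20),np.radians(-24.9))
E
```

```text
clock: 1.95
tool_pos: [0.5102, 0.2201, 0.2007]
eef_rot: [-0.69, 0.149, -0.151, 0.692]
contact_force: [-0.3, 0.7, -0.2]
opening: 0.566
shift tool mm [ 1.7  0.7 -6.6] rotvec [-0.003  0.007  0.002]
shift tool mm [ 1.7  0.7 -6.6] rotvec [ 2.000e-03 -3.135e+00  4.000e-03]
clock 1.95 tcp [0.5102 0.2201 0.2007] yaw -24.5 tilt [ 0.0015 -1.      0.0025] q [-0.597  0.654  0.178  1.833 -0.176  0.667 -0.744] F [-0.3  0.7 -0.2] M [-0.09  0.08  0.  ] op 49.9
stand 12354 [528.9 246.7] [150.7  64.2] 65.23 0.0456
rect 591 [513.2 213.3] [32.   9.6] 65.83 0.0954
shift tool mm [ 1.7  0.7 -6.4] rotvec [-0.002  0.007  0.002]
shift tool mm [ 1.7  0.7 -6.4] rotvec [ 2.000e-03 -3.135e+00  4.000e-03]
clock 2.0 tcp [0.5101 0.2198 0.2007] yaw -24.51 tilt [ 0.0015 -1.      0.0023] q [-0.596  0.654  0.178  1.833 -0.176  0.667 -0.744] F [0.1 0.3 0.8] M [-0.12  0.13  0.01] op 50.0
```

View pics/wrist2.png

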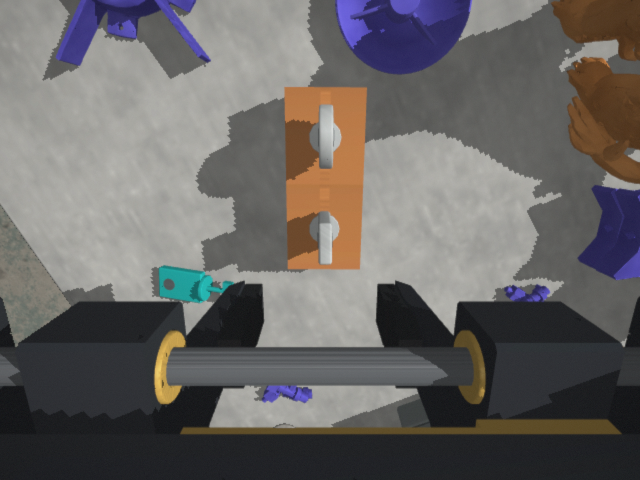

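```bash
python3 -m inch '[[1,20,-2,0,0,0],[1,20,-2,0,0,0],[1,20,-1.5,0,-0.005,0],[0.2,20,0,0,0,0],[0,10,0,0,0,0],[0,0,0,0,0,0],[0,0,0,0,0,0],[0,0,0,0,0,0],[0,0,0,0,0,0]]'
python3 - <<'E'
from h import *
snap('wrist','wrist3');keyfit('wrist3')
plan((.511,.2137,.058),np.radians(-24.85))
E
```

```text
clock: 2.75
tool_pos: [0.5105, 0.2128, 0.111]
eef_rot: [-0.691, 0.148, -0.149, 0.692]
contact_force: [-0.1, 0.8, -0.2]
opening: 0.566
stand 24379 [528.9 246.8] [150.8  64.3] 65.23 0.0456
rect 1241 [513.3 213.5] [31.6 10.4] 66.87 0.0954
shift tool mm [ 0.1 52.9  1.1] rotvec [-0.002  0.01   0.001]
shift tool mm [ 0.1 52.9  1.1] rotvec [ 2.000e-03 -3.132e+00  3.000e-03]
clock 2.8 tcp [0.5104 0.2127 0.1108] yaw -24.29 tilt [ 0.0015 -1.      0.0018] q [-0.553  0.79   0.126  1.904 -0.203  0.458 -0.705] F [-0.5 -0.4  0.1] M [-0.05  0.11  0.01] op 50.1
```

View pics/wrist3.png

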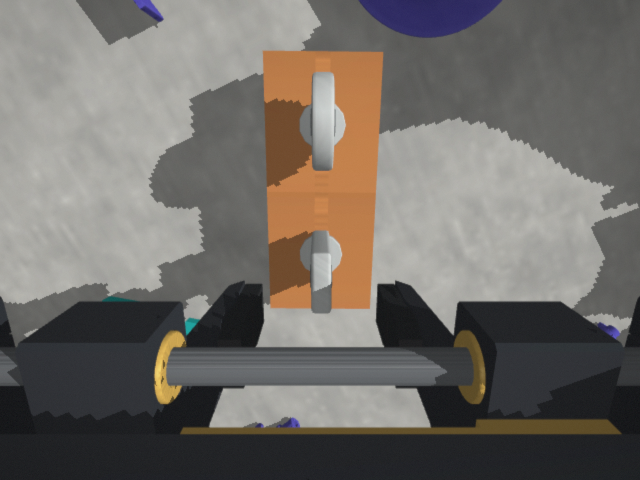

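The key's near end is at (321,300), between fingertip edges 263 and 377, so it is centred within 1 mm. Descend, then close.

```bash
python3 -m inch '[[0.3,15,0.5,0,0.008,0],[0.3,15,0.5,0,0,0],[0,13,0,0,0,0],[0,10,0,0,0,0],[0,0,0,0,0,0],[0,0,0,0,0,0]]'; python3 -m inch '[[0,0,0,0,0,0],[0,0,0,0,0,0],[0,0,0,0,0,0],[0,0,0,0,0,0],[0,0,0,0,0,0],[0,0,0,0,0,0]]' 4 40;  python3 - <<'E'
from h import *
snap('scene','scene2')
plan((.511,.2137,.108),np.radians(-24.85))
E
```

```text
clock: 3.3
tool_pos: [0.5106, 0.2129, 0.0568]
eef_rot: [0.691, -0.152, 0.151, -0.691]
contact_force: [0.4, 0.0, 0.3]
opening: 0.57
clock: 3.8
tool_pos: [0.5106, 0.213, 0.0569]
eef_rot: [-0.691, 0.151, -0.152, 0.691]
contact_force: [0.0, -0.0, 0.3]
opening: 0.142
shift tool mm [ -0.  -51.1   0.8] rotvec [-0.     0.002  0.   ]
shift tool mm [ -0.  -51.1   0.8] rotvec [ 0.   -3.14  0.  ]
clock 3.85 tcp [0.5107 0.213  0.0569] yaw -24.75 tilt [ 3.e-04 -1.e+00  3.e-04] q [-0.535  0.883  0.097  1.918 -0.22   0.351 -0.699] F [-1.2  0.6  1.7] M [-0.    0.18  0.01] op 9.5
```

View pics/scene2.png

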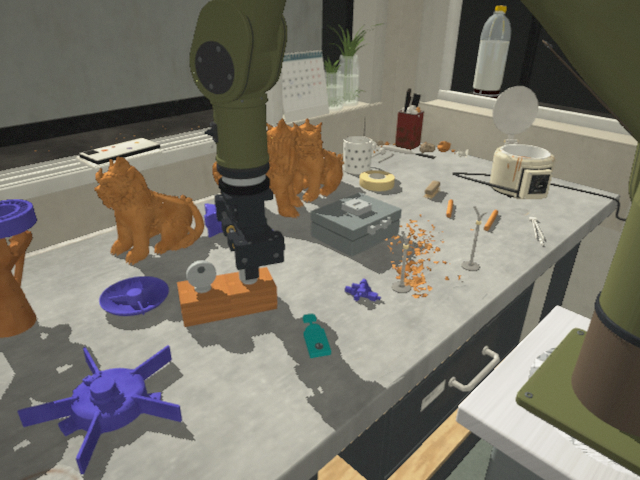

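The jaws stopped on the bow at about 10 mm and the round key still stands at (201,276). Lift straight up.

```bash
python3 -m inch '[[0,-8,0,0,0,0],[0,-10,0,0,0,0],[0,-10,0,0,0,0],[0,-12,0,0,0,0],[0,-15,0,0,0,0],[0,-25,0,0,0,0],[0,-25,0,0,0,0],[0,-25,0,0,0,0],[0,-15,0,0,0,0],[0,0,0,0,0,0],[0,0,0,0,0,0]]' 4 45;  python3 - <<'E'
from h import *
snap('scene','scene3');snap('wrist','wrist4')
plan((.552,-.098,.2),0)
E
```

```text
clock: 4.77
tool_pos: [0.5107, 0.2132, 0.2028]
eef_rot: [-0.69, 0.151, -0.152, 0.691]
contact_force: [-0.9, 0.5, -1.3]
opening: 0.107
shift tool mm [ 168.6    1.1 -264.4] rotvec [ 0.001 -0.432 -0.002]
shift tool mm [ 168.6    1.1 -264.4] rotvec [2.00e-03 2.71e+00 1.00e-03]
clock 4.87 tcp [0.5096 0.2127 0.201 ] yaw -24.74 tilt [-0.0014 -1.     -0.0013] q [-0.587  0.652  0.181  1.838 -0.177  0.67  -0.735] F [-0.2  0.3 -1.4] M [-0.05  0.12  0.01] op 9.7
```

View pics/scene3.png

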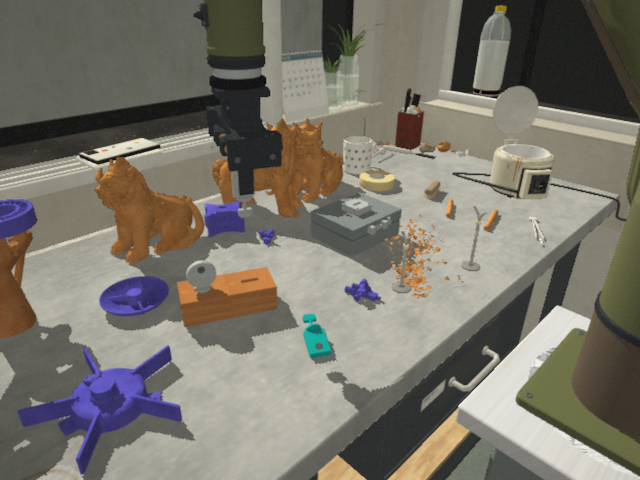

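View pics/wrist4.png

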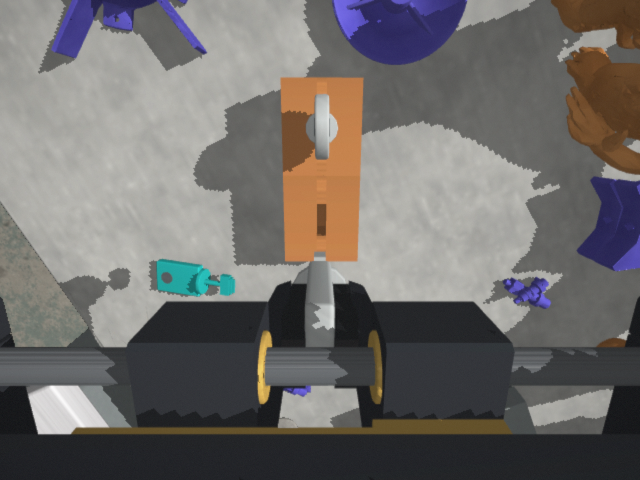

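The key is out (scene 245,190); the round key still stands at (201,276). Move over the lock.

```bash
python3 -m inch '[[11.5,0,-29.5,0,-0.043,0],[11.5,0,-29.5,0,-0.043,0],[11.5,0,-29.5,0,-0.043,0],[11.5,0,-29.5,0,-0.043,0],[11.5,0,-29.5,0,-0.043,0],[11.5,0,-29.5,0,-0.043,0],[11.5,0,-29.5,0,-0.043,0],[11.5,0,-29.5,0,-0.043,0],[11.5,0,-29.5,0,-0.043,0],[11.5,0,-29.5,0,-0.045,0],[0,0,0,0,0,0],[0,0,0,0,0,0]]';python3 -m inch '[[0,10,0,0,0,0],[0,0,0,0,0,0],[0,0,0,0,0,0],[0,0,0,0,0,0]]';  python3 - <<'E'
from h import *
snap('wrist','wrist5')
plan((.552,-.098,.15),0)
d=dict(np.load('pics/wrist5.npz'));w=cloud(d);Z=w[...,2]
m=(abs(w[...,0]-.552)<.03)&(abs(w[...,1]+.098)<.035)&(abs(Z-.074)<.004)
q=(w[m][:,:2]*1000).astype(np.float32);print(len(q),cv2.minAreaRect(q))
E
```

```text
clock: 5.87
tool_pos: [0.5515, -0.101, 0.2002]
eef_rot: [0.707, -0.003, 0.001, -0.707]
contact_force: [0.2, 1.2, -0.8]
opening: 0.11
clock: 6.2
tool_pos: [0.5519, -0.097, 0.1912]
eef_rot: [-0.707, -0.0, 0.001, 0.707]
contact_force: [0.4, 0.3, -1.0]
opening: 0.109
shift tool mm [-0.1 41.5 -0.7] rotvec [-0.     0.002 -0.   ]
shift tool mm [-0.1 41.5 -0.7] rotvec [-1.00e-03 -3.14e+00  1.00e-03]
clock 6.25 tcp [ 0.5522 -0.0973  0.1915] yaw 0.1 tilt [-5.e-04 -1.e+00  4.e-04] q [ 0.102  0.665 -0.017  1.817  0.016  0.661  0.078] F [-0.3 -0.6 -1.5] M [-0.06  0.07  0.02] op 9.6
2942 ((555.6619873046875, -98.70877075195312), (44.26510238647461, 43.74334716796875), 88.89154052734375)
```

View pics/wrist5.png

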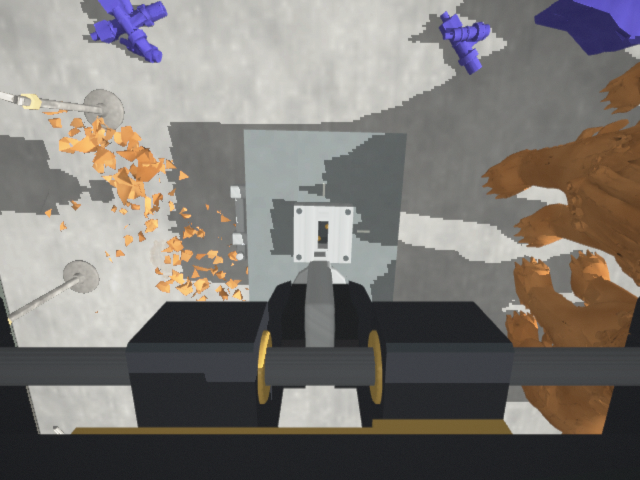

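Run:
```python
from h import *
d=dict(np.load('pics/wrist5.npz'));i=d['img'][195:295,265:375,::-1]
cv2.imwrite('pics/c5.png',cv2.resize(i,None,fx=6,fy=6,interpolation=cv2.INTER_CUBIC))
print((d['range_z'][240:290:2,320]*1000).round(0))
print((d['range_z'][254,308:334]*1000).round(0))
```

```text
[299. 293. 286. 282. 276. 276. 192. 189. 184. 184. 185. 159. 157. 153.
 152. 150. 147. 145. 142. 141. 139.   0. 135. 134. 130.]
[276. 277. 278. 277. 276. 277. 188. 189. 188. 188. 189. 188. 189. 188.
 189. 189. 187. 188. 277. 277. 278. 277. 276. 277. 278. 278.]
```

View pics/c5.png

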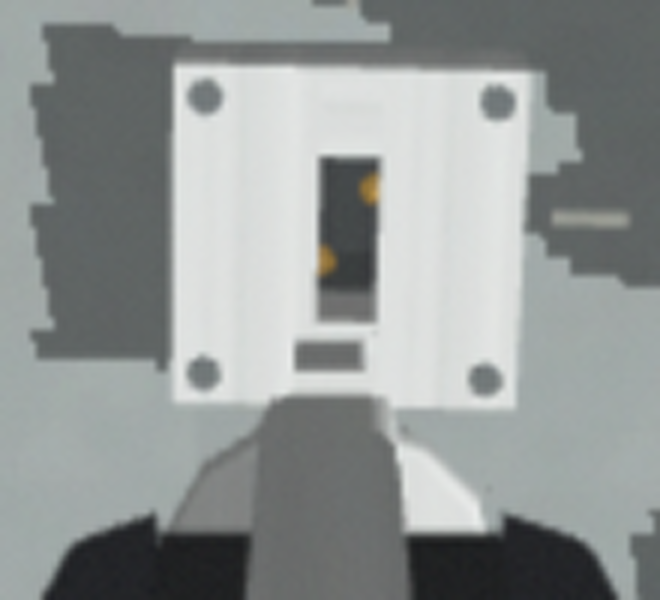

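Enlarged c5: keyway centre at image (323,235), blade tip at (320,254), both visible. The blade needs about +2.2 mm in tool x and −2 mm in tool z. Approach to about 6 mm above the mouth and re-measure there.

```bash
python3 -m inch '[[0.5,15,-0.5,0,0.012,0],[0.5,18,-0.5,0,0,0],[0.5,18,-0.5,0,0,0],[0.7,12,-0.5,0,0,0],[0,5,0,0,0,0],[0,0,0,0,0,0],[0,0,0,0,0,0],[0,0,0,0,0,0],[0,0,0,0,0,0]]';  python3 - <<'E'
from h import *
d=snap('wrist','wrist6')
plan((.554,-.099,.117),0)
i=d['img'][195:295,265:375,::-1]
cv2.imwrite('pics/c6.png',cv2.resize(i,None,fx=7,fy=7,interpolation=cv2.INTER_CUBIC)[:600])
E
```

```text
clock: 7.0
tool_pos: [0.5551, -0.1006, 0.1246]
eef_rot: [0.707, -0.004, 0.005, -0.707]
contact_force: [-0.7, -0.4, 0.1]
opening: 0.106
shift tool mm [-1.1  7.6  1.6] rotvec [ 0.    -0.012  0.002]
shift tool mm [-1.1  7.6  1.6] rotvec [-3.00e-03  3.13e+00  0.00e+00]
clock 7.05 tcp [ 0.555  -0.1006  0.1246] yaw -0.69 tilt [ 1.7e-03 -1.0e+00 -1.0e-04] q [ 0.105  0.77  -0.013  1.858  0.019  0.512  0.068] F [ 0.4 -0.3 -1.3] M [-0.06  0.1   0.04] op 10.0
```

View pics/c6.png

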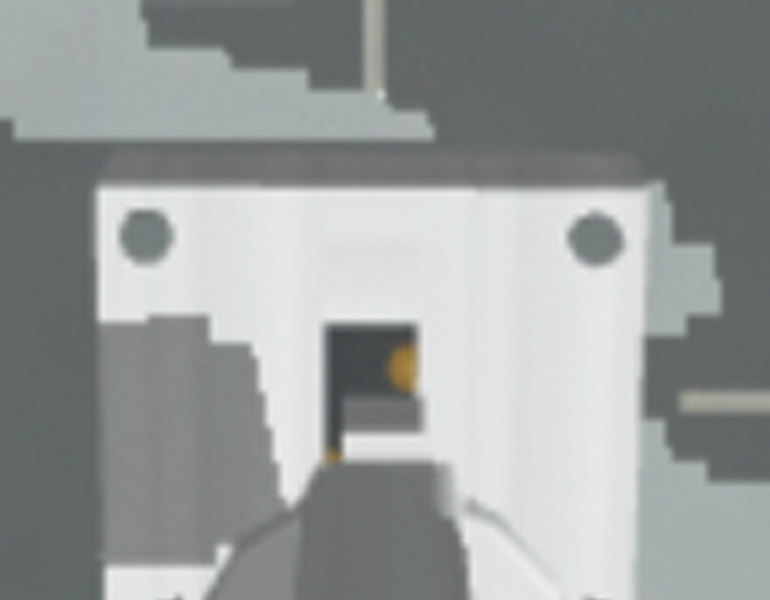

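c6 shows the blade tip centred at u≈319.7 and the keyway at u≈318.1, with the far keyway edge at v=241. Correct by −0.9 mm in x and +1.2 mm in z, then start in gently.

```bash
python3 -m inch '[[-0.5,0,0.6,0,0.003,0],[-0.4,0,0.6,0,0,0],[0,1,0,0,0,0],[0,1,0,0,0,0],[0,1,0,0,0,0],[0,0,0,0,0,0],[0,0,0,0,0,0],[0,0,0,0,0,0]]';  python3 - <<'E'
from h import *
d=snap('wrist','wrist7')
plan((.5541,-.0994,.112),np.radians(-.8))
i=d['img'][195:295,265:375,::-1]
cv2.imwrite('pics/c7.png',cv2.resize(i,None,fx=7,fy=7,interpolation=cv2.INTER_CUBIC)[:600])
E
```

```text
clock: 7.72
tool_pos: [0.5536, -0.0993, 0.1207]
eef_rot: [-0.707, 0.005, -0.005, 0.707]
contact_force: [0.7, -0.3, -1.7]
opening: 0.108
shift tool mm [ 0.5  8.7 -0.1] rotvec [-0.    -0.001 -0.   ]
shift tool mm [ 0.5  8.7 -0.1] rotvec [ 0.     3.141 -0.   ]
clock 7.77 tcp [ 0.5536 -0.0993  0.1207] yaw -0.86 tilt [-0.e+00 -1.e+00  1.e-04] q [ 0.103  0.776 -0.012  1.863  0.017  0.503  0.064] F [-0.4 -0.3 -0.4] M [-0.04  0.06 -0.  ] op 10.1
```

View pics/c7.png

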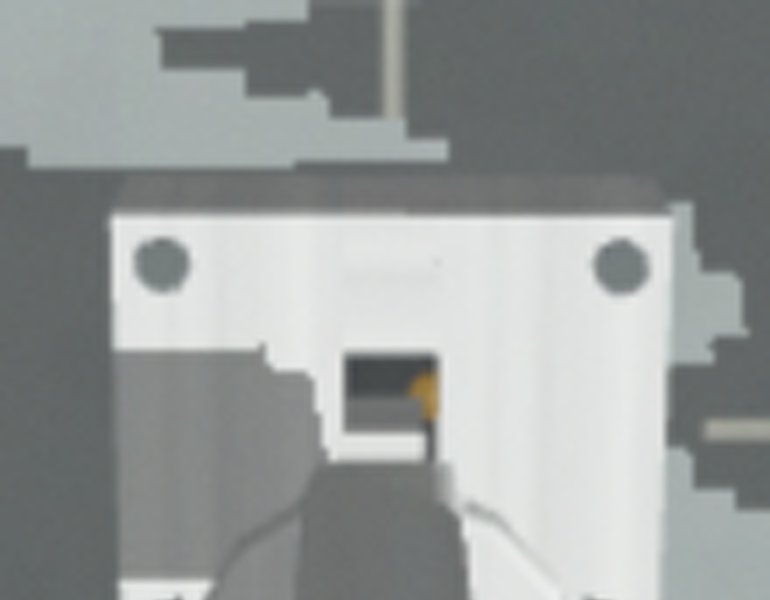

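```bash
python3 -m inch '[[0.6,0,0,0,0,0],[0,0,0,0,0,0],[0,1,0,0,0,0],[0,1,0,0,0,0],[0,1,0,0,0,0],[0,0,0,0,0,0],[0,0,0,0,0,0]]';  python3 - <<'E'
from h import *
d=snap('wrist','wrist8')
plan((.5542,-.0994,.112),np.radians(-.8))
i=d['img'][195:295,265:375,::-1]
cv2.imwrite('pics/c8.png',cv2.resize(i,None,fx=7,fy=7,interpolation=cv2.INTER_CUBIC)[:600])
E
```

```text
clock: 8.35
tool_pos: [0.5541, -0.0993, 0.1176]
eef_rot: [-0.707, 0.005, -0.005, 0.707]
contact_force: [-0.2, 0.0, -1.0]
opening: 0.102
shift tool mm [ 0.   5.7 -0.1] rotvec [-0.    -0.001 -0.   ]
shift tool mm [ 0.   5.7 -0.1] rotvec [ 0.     3.141 -0.   ]
clock 8.4 tcp [ 0.5542 -0.0993  0.1177] yaw -0.86 tilt [-0.e+00 -1.e+00  1.e-04] q [ 0.103  0.781 -0.012  1.863  0.018  0.498  0.064] F [ 0.1  0.2 -1.4] M [-0.06  0.09  0.01] op 9.6
```

View pics/c8.png

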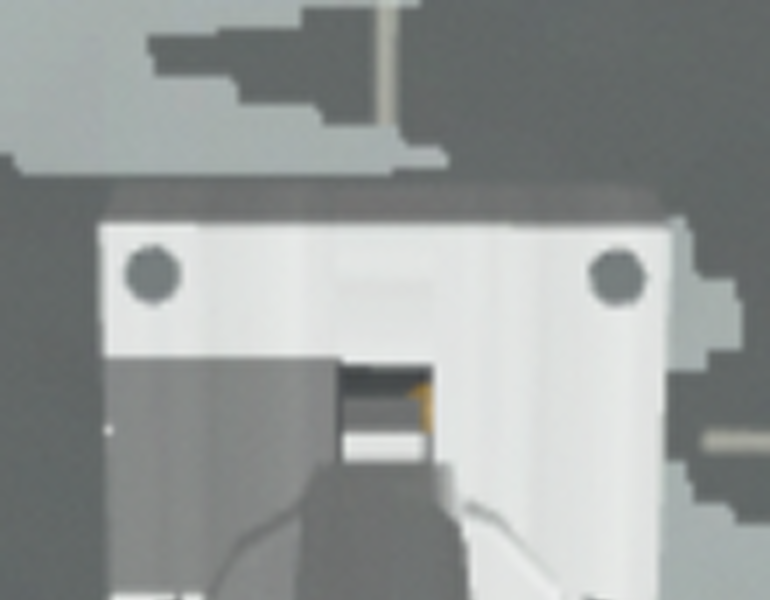

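Now the blade (343–423 px in the crop) is centred in the keyway (338–433). Descend gently and watch the force.

```bash
python3 -m inch '[[0.1,0.7,0,0,0,0],[0,0.7,0,0,0,0],[0,0.7,0,0,0,0],[0,0.7,0,0,0,0],[0,0.7,0,0,0,0],[0,0.7,0,0,0,0],[0,0.7,0,0,0,0],[0,0,0,0,0,0]]';  python3 - <<'E'
from h import *
plan((.5543,-.0993,.087),np.radians(-.8))
E
```

```text
clock: 9.07
tool_pos: [0.5542, -0.0993, 0.1127]
eef_rot: [-0.707, 0.005, -0.005, 0.707]
contact_force: [0.0, -0.3, -0.5]
opening: 0.108
shift tool mm [ 0.1 25.7  0. ] rotvec [-0.    -0.001 -0.   ]
shift tool mm [ 0.1 25.7  0. ] rotvec [ 0.     3.141 -0.   ]
clock 9.07 tcp [ 0.5542 -0.0993  0.1127] yaw -0.86 tilt [-2.e-04 -1.e+00  1.e-04] q [ 0.102  0.789 -0.012  1.865  0.018  0.487  0.063] F [ 0.  -0.3 -0.5] M [-0.1   0.06  0.  ] op 9.5
```

```bash
python3 -m inch '[[0,1,0,0,0,0],[0,1,0,0,0,0],[0,1,0,0,0,0],[0,1,0,0,0,0],[0,1,0,0,0,0],[0,1,0,0,0,0]]';  python3 - <<'E'
from h import *
d=snap('wrist','wrist9')
plan((.5543,-.0993,.087),np.radians(-.8))
i=d['img'][195:295,265:375,::-1]
cv2.imwrite('pics/c9.png',cv2.resize(i,None,fx=5,fy=5,interpolation=cv2.INTER_CUBIC))
E
```

```text
clock: 9.57
tool_pos: [0.5537, -0.0993, 0.1068]
eef_rot: [-0.707, 0.006, -0.005, 0.707]
contact_force: [-1.9, -0.0, -0.1]
opening: 0.109
shift tool mm [ 0.8 19.5 -0. ] rotvec [-0.    -0.001 -0.002]
shift tool mm [ 0.8 19.5 -0. ] rotvec [ 3.000e-03  3.141e+00 -0.000e+00]
clock 9.62 tcp [ 0.5535 -0.0993  0.1065] yaw -0.86 tilt [-1.6e-03 -1.0e+00  1.0e-04] q [ 0.102  0.799 -0.012  1.869  0.018  0.475  0.063] F [-1.5 -0.5  0.2] M [-0.04  0.43  0.07] op 9.8
```

View pics/c9.png

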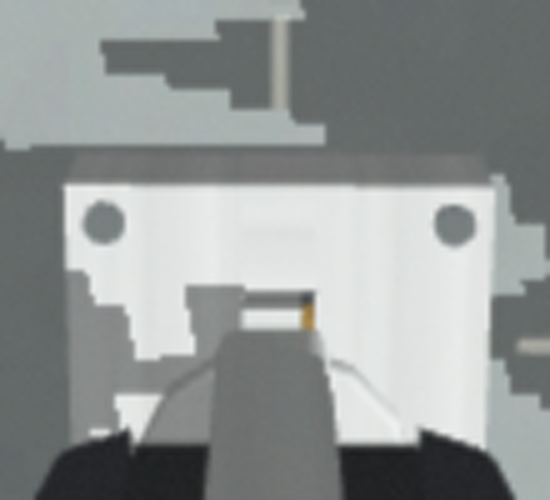

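The blade is inside the keyway and the first pin is nudging it sideways. Keep pushing.

```bash
python3 -m inch '[[0,1,0,0,0,0],[0,1,0,0,0,0],[0,1,0,0,0,0],[0,1,0,0,0,0],[0,1,0,0,0,0],[0,1,0,0,0,0]]';  python3 - <<'E'
from h import *
plan((.5543,-.0993,.087),np.radians(-.8))
E
```

```text
clock: 10.12
tool_pos: [0.5539, -0.0993, 0.1021]
eef_rot: [-0.707, 0.005, -0.005, 0.707]
contact_force: [-6.4, 1.6, 18.3]
opening: 0.109
shift tool mm [ 0.4 15.1 -0. ] rotvec [-0.    -0.001 -0.   ]
shift tool mm [ 0.4 15.1 -0. ] rotvec [ 1.000e-03  3.141e+00 -0.000e+00]
clock 10.12 tcp [ 0.5539 -0.0993  0.1021] yaw -0.85 tilt [-4.e-04 -1.e+00  1.e-04] q [ 0.102  0.807 -0.012  1.871  0.019  0.464  0.062] F [-6.4  1.6 18.3] M [ 0.2   1.62 -0.02] op 9.6
```

```bash
python3 -m inch '[[-0.3,0.3,0,0,0.02,0],[0,0.2,0,0,-0.04,0],[0.2,0.2,0.2,0,0.04,0],[0,0.2,-0.4,0,-0.04,0],[0,0.2,0.2,0,0.02,0],[0,0,0,0,0,0]]' 4 55;  python3 - <<'E'
from h import *
plan((.5543,-.0993,.087),np.radians(-.8))
E
```

```text
clock: 10.62
tool_pos: [0.5539, -0.0994, 0.1016]
eef_rot: [0.707, -0.006, 0.006, -0.707]
contact_force: [-6.5, 0.4, 19.4]
opening: 0.106
shift tool mm [ 0.4 14.6  0.1] rotvec [ 0.    -0.002  0.   ]
shift tool mm [ 0.4 14.6  0.1] rotvec [-0.    3.14  0.  ]
clock 10.62 tcp [ 0.5539 -0.0994  0.1016] yaw -0.9 tilt [ 1.e-04 -1.e+00 -2.e-04] q [ 0.102  0.807 -0.011  1.872  0.019  0.462  0.062] F [-6.5  0.4 19.4] M [0.03 1.61 0.05] op 9.3
```

```bash
python3 -m inch '[[-0.3,0.3,0,0,0.04,0],[-0.3,0.3,0,0,-0.08,0],[0,0.3,0,0,0.08,0],[0,0.3,0,0,-0.08,0],[0,0.3,0,0,0.08,0],[0,0.3,0,0,-0.04,0],[0,0,0,0,0,0]]' 4 60;  python3 - <<'E'
from h import *
d=snap('wrist','wrist10')
plan((.5543,-.0993,.087),np.radians(-.8))
i=d['img'][195:295,265:375,::-1]
cv2.imwrite('pics/c10.png',cv2.resize(i,None,fx=5,fy=5,interpolation=cv2.INTER_CUBIC))
E
```

```text
clock: 11.2
tool_pos: [0.5548, -0.0992, 0.0979]
eef_rot: [0.707, -0.004, 0.005, -0.707]
contact_force: [1.4, -0.0, -4.2]
opening: 0.109
shift tool mm [-0.5 10.7 -0. ] rotvec [-0.    -0.     0.003]
shift tool mm [-0.5 10.7 -0. ] rotvec [-0.004  3.141 -0.   ]
clock 11.25 tcp [ 0.5548 -0.0993  0.0977] yaw -0.81 tilt [ 0.0025 -1.      0.    ] q [ 0.103  0.814 -0.012  1.873  0.02   0.452  0.062] F [ 2.2 -0.8 -4.9] M [-0.23 -0.36  0.01] op 9.1
```

View pics/c10.png

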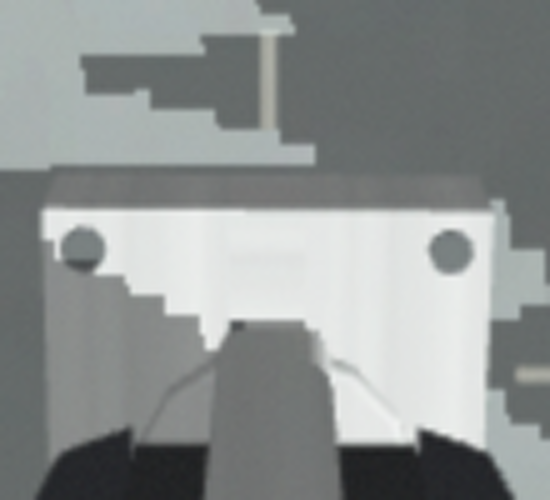

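First pin passed. On down.

```bash
python3 -m inch '[[0,1,0,0,0,0],[0,1,0,0,0,0],[0,1,0,0,0,0],[0,1,0,0,0,0],[0,0.7,0,0,0.03,0],[0,0.7,0,0,-0.06,0],[0,0.5,0,0,0.06,0],[0,0.3,0,0,-0.03,0]]';  python3 - <<'E'
from h import *
plan((.5543,-.0993,.087),np.radians(-.8))
E
```

```text
clock: 11.92
tool_pos: [0.5533, -0.0991, 0.0912]
eef_rot: [-0.707, 0.006, -0.006, 0.707]
contact_force: [1.8, 0.3, -0.7]
opening: 0.104
shift tool mm [ 1.   4.2 -0.2] rotvec [-0.    -0.003 -0.001]
shift tool mm [ 1.   4.2 -0.2] rotvec [ 1.000e-03  3.139e+00 -0.000e+00]
clock 11.92 tcp [ 0.5533 -0.0991  0.0912] yaw -0.95 tilt [-8.e-04 -1.e+00  2.e-04] q [ 0.102  0.824 -0.011  1.877  0.019  0.441  0.06 ] F [ 1.8  0.3 -0.7] M [ 0.01 -0.47  0.04] op 9.1
```

```bash
python3 -m inch '[[0,1,0,0,0,0],[0,1,0,0,0,0],[0,1,0,0,0.02,0],[0,1,0,0,-0.04,0],[0,0.7,0,0,0.04,0],[0,0.5,0,0,-0.02,0],[0,0,0,0,0,0]]';  python3 - <<'E'
from h import *
plan((.5543,-.0993,.087),np.radians(-.8))
E
```

```text
clock: 12.5
tool_pos: [0.5533, -0.0992, 0.0863]
eef_rot: [-0.707, 0.005, -0.005, 0.707]
contact_force: [0.1, -1.1, -1.2]
opening: 0.109
shift tool mm [ 1.  -0.7 -0.1] rotvec [-0.     0.    -0.001]
shift tool mm [ 1.  -0.7 -0.1] rotvec [-1.000e-03 -3.142e+00  0.000e+00]
clock 12.5 tcp [ 0.5533 -0.0992  0.0863] yaw -0.8 tilt [-6.e-04 -1.e+00  1.e-04] q [ 0.102  0.833 -0.012  1.879  0.021  0.431  0.062] F [ 0.1 -1.1 -1.2] M [-0.09 -0.19 -0.  ] op 9.6
```

```bash
python3 -m inch '[[0,0.7,0,0,0,0],[0,0.7,0,0,0,0],[0,0.5,0,0,0,0],[0,0.5,0,0,0,0],[0,0,0,0,0,0]]';  python3 - <<'E'
from h import *
plan((.5543,-.0993,.087),np.radians(-.8))
d=snap('scene','scene4')
i=d['img'][120:280,170:420,::-1]
cv2.imwrite('pics/c11.png',cv2.resize(i,None,fx=3,fy=3,interpolation=cv2.INTER_CUBIC))
E
```

```text
clock: 12.92
tool_pos: [0.5534, -0.0993, 0.0858]
eef_rot: [0.707, -0.005, 0.005, -0.707]
contact_force: [-2.6, 1.2, 15.1]
opening: 0.104
shift tool mm [ 0.9 -1.2  0. ] rotvec [ 0.    -0.001  0.   ]
shift tool mm [ 0.9 -1.2  0. ] rotvec [-0.    3.14  0.  ]
clock 12.92 tcp [ 0.5534 -0.0993  0.0858] yaw -0.86 tilt [ 2.e-04 -1.e+00 -0.e+00] q [ 0.102  0.833 -0.011  1.88   0.02   0.428  0.061] F [-2.6  1.2 15.1] M [ 0.16  0.68 -0.09] op 9.2
```

View pics/c11.png

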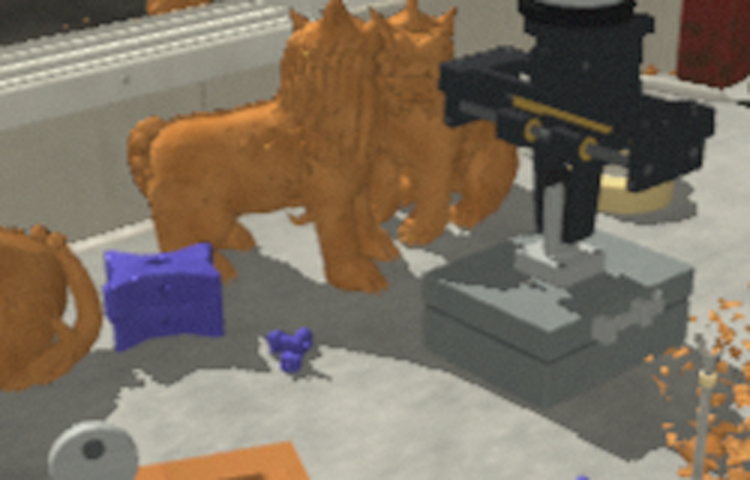

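Contact is at TCP z=0.0858, where home is expected (0.086). Confirm it is a hard stop by pushing and wiggling.

```bash
python3 -m inch '[[0,0.5,0,0,0.03,0],[0,0.5,0,0,-0.06,0],[0,0,0,0,0.06,0],[0,0,0,0,-0.03,0],[0,0,0,0,0,0]]';  python3 - <<'E'
from h import *
plan((.5543,-.0993,.087),np.radians(-.8))
d=snap('wrist','wrist12')
i=d['img'][195:355,235:405,::-1]
cv2.imwrite('pics/c12.png',cv2.resize(i,None,fx=3.5,fy=3.5,interpolation=cv2.INTER_CUBIC))
E
```

```text
clock: 13.38
tool_pos: [0.5539, -0.0994, 0.0858]
eef_rot: [0.707, -0.005, 0.006, -0.707]
contact_force: [-3.3, 3.1, 22.5]
opening: 0.104
shift tool mm [ 0.4 -1.2  0.2] rotvec [ 0.    -0.001  0.002]
shift tool mm [ 0.4 -1.2  0.2] rotvec [-3.000e-03  3.141e+00  0.000e+00]
clock 13.38 tcp [ 0.5539 -0.0994  0.0858] yaw -0.84 tilt [ 1.7e-03 -1.0e+00 -2.0e-04] q [ 0.102  0.834 -0.011  1.879  0.02   0.427  0.061] F [-3.3  3.1 22.5] M [ 0.28  0.87 -0.12] op 9.1
```

View pics/c12.png

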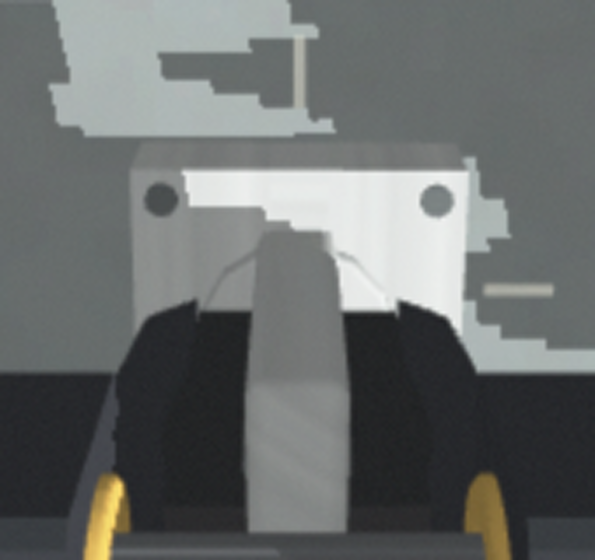

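It is a hard stop at z=0.0858, so the flange underside is at 0.0738 against a mouth at 0.074. The flange sits at the same image spot as before, (332,267), so the key has not slipped in the jaws. It is home. Ease the push, then turn clockwise about the lock axis, which lies about 0.8 mm off the TCP in tool z.

```bash
python3 -m inch '[[0,-0.8,0,0,0,0],[-0.06,0,0,0,0.08,0],[-0.06,0,0,0,0.08,0],[-0.06,0,0,0,0.08,0],[-0.06,0,0,0,0.08,0],[-0.06,0,0,0,0.08,0]]';  python3 - <<'E'
from h import *
plan((.5543,-.0993,.087),np.radians(-98.3))
E
```

```text
clock: 13.93
tool_pos: [0.5536, -0.0993, 0.0858]
eef_rot: [-0.692, 0.146, -0.147, 0.692]
contact_force: [-2.5, 0.5, 15.1]
opening: 0.104
shift tool mm [ 0.6 -1.2  0.3] rotvec [-1.000e-03  1.297e+00  1.000e-03]
shift tool mm [ 0.6 -1.2  0.3] rotvec [ 1.000e-03 -1.844e+00  1.000e-03]
clock 13.93 tcp [ 0.5536 -0.0993  0.0858] yaw -23.98 tilt [ 1.3e-03 -1.0e+00  6.0e-04] q [ 0.049  0.837  0.08   1.883 -0.146  0.426 -0.183] F [-2.5  0.5 15.1] M [0.13 0.6  0.11] op 9.1
```

Turning freely, forces low. Continue.

```bash
python3 -m inch '[[-0.06,0,0,0,0.08,0],[-0.06,0,0,0,0.08,0],[-0.06,0,0,0,0.08,0],[-0.06,0,0,0,0.08,0],[-0.06,0,0,0,0.08,0],[-0.06,0,0,0,0.08,0],[-0.06,0,0,0,0.08,0]]';  python3 - <<'E'
from h import *
plan((.5543,-.0993,.0858),np.radians(-98.3))
E
```

```text
clock: 14.52
tool_pos: [0.5529, -0.0988, 0.0858]
eef_rot: [-0.624, 0.332, -0.332, 0.625]
contact_force: [-3.3, 1.0, 16.0]
opening: 0.109
shift tool mm [1.2 0.  0.9] rotvec [-0.001  0.737 -0.001]
shift tool mm [1.2 0.  0.9] rotvec [-1.000e-03 -2.404e+00  1.000e-03]
clock 14.52 tcp [ 0.5529 -0.0988  0.0858] yaw -56.06 tilt [-4.0e-04 -1.0e+00  1.1e-03] q [-0.026  0.849  0.209  1.889 -0.375  0.442 -0.524] F [-3.3  1.  16. ] M [0.3  0.8  0.16] op 9.6
```

```bash
python3 -m inch '[[-0.06,0,0,0,0.08,0],[-0.06,0,0,0,0.08,0],[-0.06,0,0,0,0.08,0],[-0.06,0,0,0,0.08,0],[-0.06,0,0,0,0.08,0],[-0.06,0,0,0,0.08,0],[-0.06,0,0,0,0.08,0]]';  python3 - <<'E'
from h import *
plan((.5543,-.0993,.0858),np.radians(-98.3))
E
```

```text
clock: 15.1
tool_pos: [0.5526, -0.0979, 0.0858]
eef_rot: [-0.507, 0.492, -0.491, 0.509]
contact_force: [-3.0, 2.8, 17.9]
opening: 0.109
shift tool mm [1.4 0.  1.6] rotvec [-0.     0.178 -0.002]
shift tool mm [1.4 0.  1.6] rotvec [-3.000e-03 -2.964e+00  1.000e-03]
clock 15.1 tcp [ 0.5526 -0.0979  0.0858] yaw -88.13 tilt [-2.e-03 -1.e+00  6.e-04] q [-0.102  0.869  0.343  1.893 -0.593  0.482 -0.875] F [-3.   2.8 17.9] M [0.43 0.83 0.21] op 9.6
```

```bash
python3 -m inch '[[-0.06,0,0,0,0.06,0],[-0.06,0,0,0,0.06,0],[-0.04,0,0,0,0.05,0],[0,0,0,0,0,0],[0,0,0,0,0,0],[0,0,0,0,0,0]]';  python3 - <<'E'
from h import *
plan((.5543,-.0993,.0858),np.radians(-98.3))
d=snap('scene','scene5');snap('top','top5');d2=snap('wrist','wrist13')
i=d['img'][160:270,290:430,::-1]
cv2.imwrite('pics/c13.png',cv2.resize(i,None,fx=5,fy=5,interpolation=cv2.INTER_CUBIC))
i=np.load('pics/scene0.npz')['img'][160:270,290:430,::-1]
cv2.imwrite('pics/c13b.png',cv2.resize(i,None,fx=5,fy=5,interpolation=cv2.INTER_CUBIC))
E
```

```text
clock: 15.6
tool_pos: [0.5526, -0.0977, 0.0858]
eef_rot: [-0.465, 0.533, -0.532, 0.466]
contact_force: [-2.8, 2.3, 17.8]
opening: 0.107
shift tool mm [1.4 0.  1.9] rotvec [-0.     0.011 -0.002]
shift tool mm [1.4 0.  1.9] rotvec [-3.000e-03 -3.131e+00  0.000e+00]
clock 15.6 tcp [ 0.5526 -0.0977  0.0858] yaw -97.67 tilt [-2.2e-03 -1.0e+00  2.0e-04] q [-0.125  0.877  0.385  1.895 -0.655  0.498 -0.983] F [-2.8  2.3 17.8] M [0.59 0.83 0.1 ] op 9.4
```

View pics/c13.png

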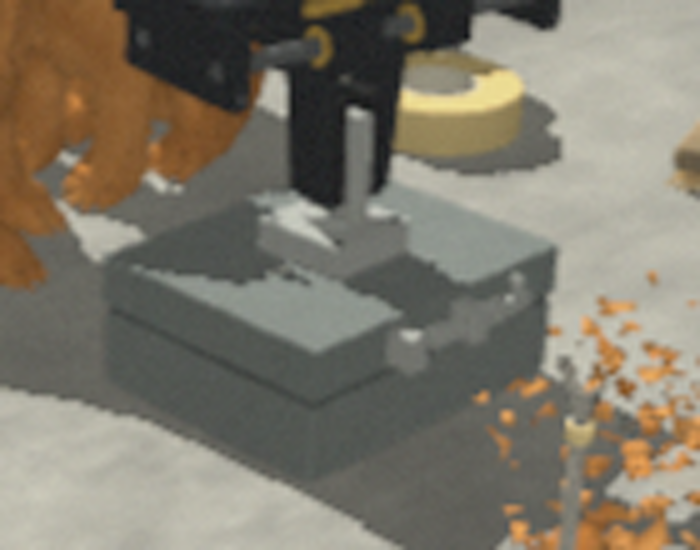

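View pics/c13b.png

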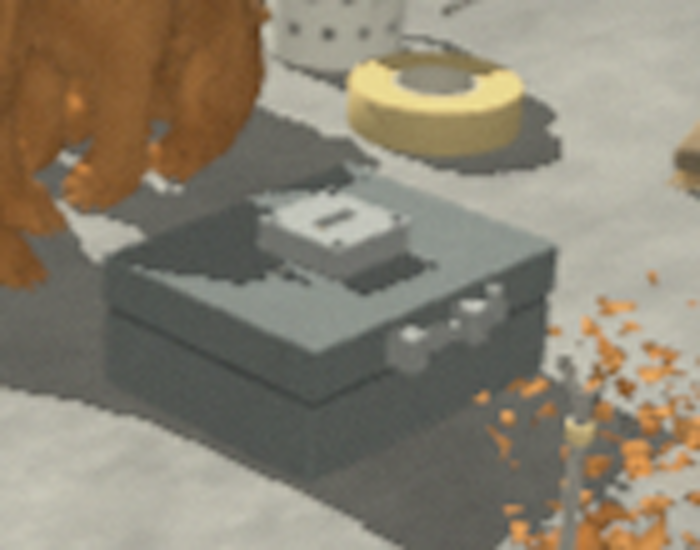

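View pics/wrist13.png

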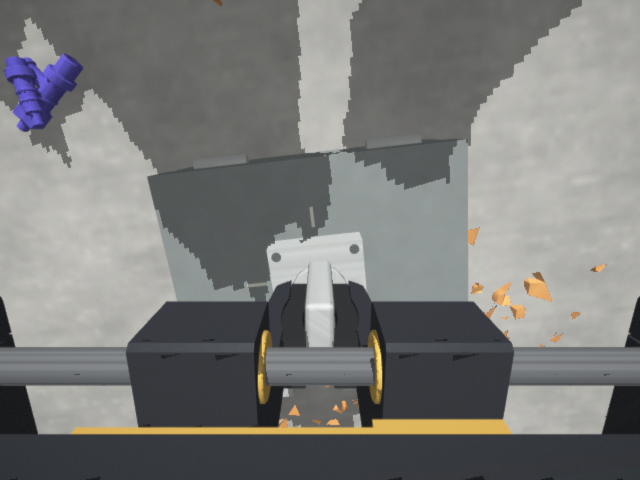

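```bash
python3 -m inch '[[-0.02,0,0,0,0.03,0],[0,0,0,0,0,0],[0,0,0,0,0,0],[0,0,0,0,0,0]]';  python3 - <<'E'
from h import *
plan((.5543,-.0993,.0858),np.radians(-99.9))
snap('scene','scene6');snap('top','top6')
for n,(u0,v0,u1,v1),roi in (('scene',(383,213,395,230),(370,200,410,240)),('top',(0,0,0,0),None)):
    A=dict(np.load(f'pics/{n}0.npz'));B=dict(np.load(f'pics/{n}6.npz'))
    if n=='scene':
        a=A['img'][150:270,360:440,::-1];b=B['img'][150:270,360:440,::-1]
    else: a=A['img'][220:250,380:460,::-1];b=B['img'][220:250,380:460,::-1]
    cv2.imwrite(f'pics/b_{n}.png',np.hstack([cv2.resize(x,None,fx=4.9,fy=4.9,interpolation=cv2.INTER_CUBIC) for x in (a,b)]))
E
```

```text
clock: 16.08
tool_pos: [0.5526, -0.0976, 0.0858]
eef_rot: [-0.457, 0.54, -0.539, 0.458]
contact_force: [-3.8, 2.6, 17.7]
opening: 0.109
shift tool mm [1.4 0.  1.9] rotvec [-0.     0.009 -0.002]
shift tool mm [1.4 0.  1.9] rotvec [-0.004 -3.132  0.   ]
clock 16.08 tcp [ 0.5526 -0.0976  0.0858] yaw -99.37 tilt [-2.3e-03 -1.0e+00  1.0e-04] q [-0.13   0.879  0.393  1.895 -0.665  0.501 -1.003] F [-3.8  2.6 17.7] M [0.55 0.78 0.15] op 9.6
```

View pics/b_scene.png

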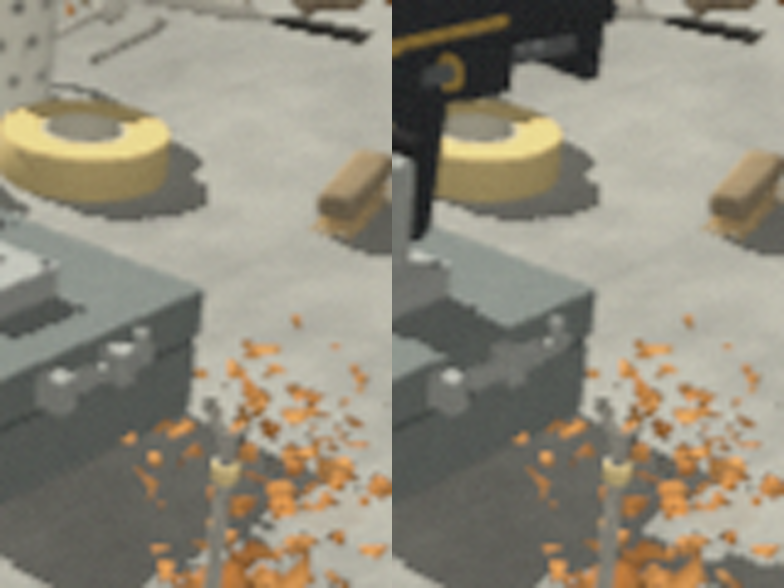

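View pics/b_top.png

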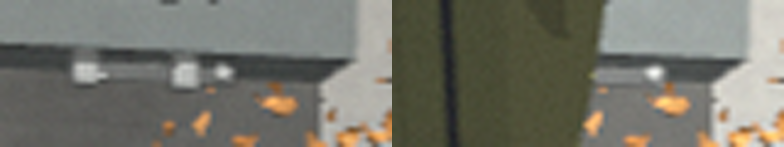

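The bolt knob moved from px 223 to 263 in the enlarged top view, 8.2 px at about 1.9 mm/px, so about 15 mm: drawn. The key is turned 1.72 rad at the tool and the push and grip are steady. A last look at the stand, then hand in.

Run:
```python
from h import *
A=dict(np.load('pics/scene0.npz'))['img'][250:300,180:220].astype(int);B=dict(np.load('pics/scene6.npz'))['img'][250:300,180:220].astype(int)
print('round key crop diff',np.abs(A-B).mean())
plan((.5543,-.0993,.0858),np.radians(-99.9))
print(r.finish_job())
```

```text
round key crop diff 1.808
shift tool mm [1.4 0.  1.9] rotvec [-0.     0.009 -0.002]
shift tool mm [1.4 0.  1.9] rotvec [-0.004 -3.132  0.   ]
clock 16.18 tcp [ 0.5526 -0.0976  0.0858] yaw -99.37 tilt [-2.4e-03 -1.0e+00  1.0e-04] q [-0.129  0.879  0.393  1.895 -0.665  0.501 -1.003] F [-3.5  2.  16.7] M [0.57 0.88 0.15] op 9.5
the job is handed in; nothing more can be done
None
```

I took the rectangular-bow key from the stand, pushed it fully home in the keyway and turned it clockwise. I handed the job in at 16.2 s with the key still held turned; no verdict was reported.

**Last checks**
- **Seating:** the flange underside was at z ≈ 0.0738 m, against a mouth at 0.074 m. It was a hard stop, with about 17 N of downward push kept on and no slip seen in the jaws.
- **Turn:** the tool turned about 98.5° (1.72 rad), so with the key's 0.1 rad of play the lock should be at about 1.6 rad. I could not read the lock's angle directly.
- **Latch bolt:** it moved about 15 mm in the top view, so it is drawn.
- **Other key:** the round-bow key is still standing; its patch of the scene view hardly changed from the start.
- **Forces:** the highest I read was about 23 N, below the limits; I only read it at the end of each move.

**What disagreed:** the top and wrist cameras differed by about 3 mm in x. I settled the alignment from the blade and keyway as both appeared in the wrist view. The key also stuck on the first pin at about 19 N, and a small wiggle freed it.

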